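Unlock the torch tip from its sprung bayonet socket and park it

TASK

The brass torch tip is locked in the sprung bayonet socket of its stand. Press it straight down until you feel it meet the seat, keep it down while you turn it a sixth of a turn counter-clockwise seen from above, then lift it out and stand it upright in the round well of the white honeycomb board, foot fully down, and let go. Work gently: do not force the tip against the socket's seat or catches (25 N is too much), set it down softly without dropping it, and leave the other things on the bench where they are.

Things in the scene. Friction and masses are not known exactly. Their poses are not given: they have to be found in the camera images.
- tip_center (a point): centre of the brass torch tip's square block (24 x 24 mm, 28 mm high), where to grip it. The tip is upright, 90 mm long, about 150 g; z points up along it, x along its two lugs; x and y are square to the block's flat faces. At rest, locked in the stand, this point is 98 mm above the stand's underside; above the block is a nozzle 18 mm wide, 24 mm high
- tip_foot (a point): centre of the tip's foot, 52 mm below tip_center. Above the foot a round spigot 19 mm across runs 38 mm up to the block; two opposite lugs (32 mm over both, 6 mm wide) stand out of it 3 to 8 mm above the foot. A spring in the stand pushes the foot up: 5 N at rest, 0.28 N more per mm pressed, never above 9 N
- stand: fixed steel stand: base 100 x 100 x 12 mm with a socket block 46 x 46 mm, top face 60 mm above the underside. Origin: centre of the underside, on the socket's axis, z up. The lug slots in its top run along its x and -x (red dots). Locked, the tip's x is about 60 degrees clockwise (from above) of this x. More than 25 N between tip and stand in any direction spoils it
- socket (a point): centre of the keyhole opening in the stand's top face (1.5 mm play round the spigot). How deep the catches reach changes each time, unseen: the lugs clear them after pressing 2 to 12 mm, and 1.5 mm deeper (3.5 to 13.5 mm below rest) the foot meets a hard seat: the force climbs suddenly. Then turn 60 degrees counter-clockwise; lugs meet slots within 7 degrees, a stop is 10 degrees beyond
- board: white ceramic honeycomb board, fixed, 110 x 140 x 26 mm, many small dark holes and one large round well, 39 mm across, centred 25 mm from the board's centre towards its -y. Origin at the centre of the underside
- well (a point): centre of the well's floor: the well is 18 mm deep, floor 8 mm and mouth 26 mm above the work surface. The foot with its lugs goes in at any turn about the vertical, and stands on the floor with tip_center 52 mm above this point. Knocks above 40 N spoil the ceramic
- pick: thin titanium soldering pick with a black rubber grip, 170 mm long, lying; origin on its underside near mid-length, x along the pick to its point; leave it alone
- crucible: small dark graphite crucible, 56 mm across the rim, 45 mm high, standing on the firebrick tray; origin at the centre of its underside; leave it alone
- charcoal: black soldering block 60 x 100 x 28 mm lying on the firebrick tray; origin at the centre of its underside; leave it alone
- tweezer: black steel cross-lock tweezer with cork grips, 170 mm long, lying; origin on its underside near mid-length; leave it alone
- flux: small jar, 52 mm across, 50 mm high; origin at the centre of its underside; leave it alone
- bench_block: flat steel bench block 65 x 65 x 20 mm; origin at the centre of its underside; leave it alone
- spare_tip: steel-coloured spare nozzle, 24 mm across, 54 mm high, standing loose (not the brass one); origin at the centre of its underside; leave it alone
Not all that is in view belongs to the job. Of the things like the part that bears tip_center, leave any that is turquoise; of the rest the smaller one is meant.

How it is judged:
By the outcome, as a careful person would: the job done as asked, in the order asked, and still so for the second after the job is handed in, with the robot touching nothing.
It also fails if it takes over 51 s, if anything falls off the work surface, if the arm or the gripper's body presses on something with over 40 N, if the wrist force passes 120 N, or if a joint passes its speed limit or range.

ROBOT

A 6-joint arm with a two-finger parallel gripper is mounted at the origin on the work surface. World frame = base frame: x ahead of the robot, y to its left, z up, the work surface at z = 0. Lengths are in mm, angles in rad, forces in N, time in s.
With the tool pointing down it reaches from about 325 to 850 mm from the base axis. Payload 4.4 kg.
Tool frame: the origin (TCP) lies on the centre line of the jaws, within the pads' length; the fingertips stand 14 mm ahead of it and the grasp point (between the pads) lies 5 mm behind it (env.tip_extent is the distance from the TCP to the fingertips, in mm); z points along the fingers, y is the direction in which the jaws open and shut (so a half turn about z gives the same grasp; the last joint's range is limited). The gripper opens to 94 mm and grips with 3 to 60 N. Pads are 16 mm wide; open, the fingers measure 119 mm over their backs; the gripper's body (75 mm by 177 mm) begins 78 mm behind the grasp point.
Start: joints at [-1.417, 0.207, 1.542, -0, 1.393, -0.15], TCP at [171.998, -548.675, 219.447] pointing down, gripper open.
Joint ranges: [-2.73, 2.73], [-0.86, 2.22], [0.23, 2.46], [-1.11, 4.25], [0.08, 2.63], [-2.82, 2.82]. Speed limits (rad/s): [2.79, 2.79, 3.14, 3.14, 3.14, 3.14].

INTERFACE

Orientations are given as a rotation vector (axis times angle).
In Python, from bench import monitor, eyes, env gives the robot as it stands.
- The arm moves only by the tool step_arm, never from a script. Its argument "steps" is a list of rows, each a list of 3 entries, a list of its own where there are three numbers: the shift along the world's x, y, z in mm, then the turn, a rotation vector about the world's x, y, z in rad, then the opening, from 0 (shut) to 1 (fully open). In form: [[[x, y, z], [wx, wy, wz], fingers], ...]. A call has 1 to 8 rows; each row shifts and turns the pose as measured when the row begins; what a row does not reach is not made up. A row lasts 1/10 s, in which the tool goes at most 50 mm and 8.59 degrees, less where a joint would pass 70% of its speed; a pose out of reach is approached as far as the arm can. A call is refused whole if a number of a shift passes 50 or a number of a turn 0.15, either way. A call with a gripper value outside its range is refused whole. The fingers move at their own pace and stop on an object; "squeeze" is the grip in N (left out, the last holds). Time passes only in rows, so rows that do not move let the fingers close. It gives the time, the measured TCP pose, the force and the opening at its end, in the units of the state.
- monitor.get_state(): the state, without advancing time (a new reading comes with each control period).
- eyes.capture(name): name is "side" or "top"; returns a dict with "image" (400x640x3 uint8, red, green, blue), "mtx" (3x3 intrinsics, pixels), "k1" (the pictures are not rectified: a ray, as slopes to the right and down, at radius r is drawn at 1 + k1 r^2 times it, then the intrinsics apply), "cam_to_world" (4x4, takes a point from camera to world coordinates). Camera axes: x right, y down, z forward; pixel columns grow to the right and rows downward; lengths in mm; the calibration is good to about 2 mm. A picture is of the moment at which its call begins. There is no depth.
- env.sign_off(): hands the job in, once; it reports no verdict.
The state is a dict: "t": time; "joint_pos": joint angles; "qd": joint speeds; "joint_torque": joint torques, N m; "eef_pos": TCP position; "tool_rot": TCP orientation; "contact_force": force on the tool from outside, world axes, zero at the start; "ft_torque": the same for the moment, N m; "width": opening from 0.0 (shut) to 1.0 (fully open).
Only numpy, scipy, OpenCV 4.12 (cv2) and the standard library are available. Lean on these libraries where they do the work, as an engineer would, in place of code of your own. Each camera call takes 0.05 s, during which the arm holds its last target.

## Working session

There is one attempt and no reset: what is moved stays moved. The work goes in short steps, Python scripts to look and compute and a tool call to move; the robot and the scene stay as the last step left them, time stands still between calls to the robot, and variables do not carry over. Pictures are saved under pics/ and viewed, and the job is handed in when it is done.

Besides the shell and the picture viewer there is one more tool, called after "Emit:" as name([rows], argument=value, ...), one row to a line, values as JSON. step_arm: Moves the arm, as the interface text tells. Its arguments: {"type":"object","properties":{"steps":{"type":"array"},"squeeze":{"type":"number"}},"required":["steps"]}

```bash
mkdir -p pics; ls; python3 - <<'E'
from bench import monitor, eyes, env
import cv2,numpy as np
for n in("side","top"):
    c=eyes.capture(n); cv2.imwrite(f"pics/{n}0.png",c["image"][:,:,::-1]); np.save(n+".npy",c,allow_pickle=True)
    print(c["mtx"],c["k1"],c["cam_to_world"].round(3))
print(monitor.get_state())
E
```

```text
pics
[[391.8623551    0.         319.56453411]
 [  0.         391.8623551  202.60401776]
 [  0.           0.           1.        ]] 0.02119117030930458 [[-8.41000e-01 -3.09000e-01  4.45000e-01  1.78885e+02]
 [-5.41000e-01  4.44000e-01 -7.14000e-01  6.71715e+02]
 [ 2.30000e-02 -8.41000e-01 -5.40000e-01  5.95266e+02]
 [ 0.00000e+00  0.00000e+00  0.00000e+00  1.00000e+00]]
[[414.89846567   0.         321.29381868]
 [  0.         414.89846567 198.66417949]
 [  0.           0.           1.        ]] 0.024333050007196128 [[-2.000000e-03 -9.960000e-01  8.900000e-02  4.691370e+02]
 [-1.000000e+00  2.000000e-03 -5.000000e-03 -6.053000e+00]
 [ 5.000000e-03 -8.900000e-02 -9.960000e-01  1.237898e+03]
 [ 0.000000e+00  0.000000e+00  0.000000e+00  1.000000e+00]]
{'t': 0.1, 'joint_pos': array([-1.41750145e+00,  2.07359567e-01,  1.54278865e+00,  1.83756566e-05,
        1.39350790e+00, -1.50529360e-01]), 'qd': array([-7.67842117e-05, -1.37321252e-03, -3.62004695e-03,  1.67855228e-04,
       -3.13962928e-04,  4.99247872e-04]), 'joint_torque': array([ 2.04755747e-04, -3.71863568e+01, -2.82292825e+01,  7.00321700e-02,
        3.11356515e-02, -5.45069815e-05]), 'eef_pos': array([ 171.89488726, -547.97534465,  218.40347255]), 'tool_rot': array([-3.10337364e+00, -4.75095202e-01, -2.39090676e-05]), 'contact_force': array([ 0.9872222 , -0.75305304, -0.19998031]), 'ft_torque': array([0.03691947, 0.00584385, 0.03352298]), 'width': 0.9995199164812114}
```

View pics/side0.png

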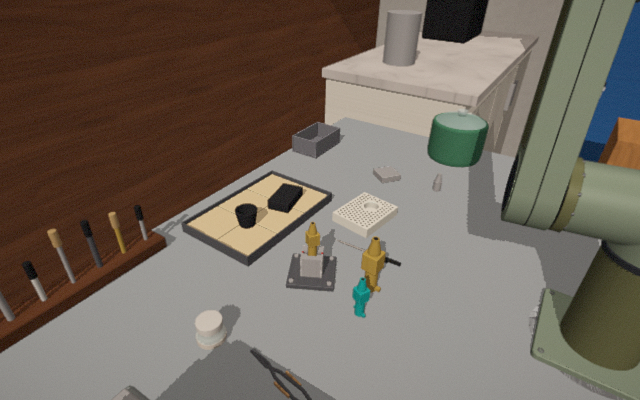

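View pics/top0.png

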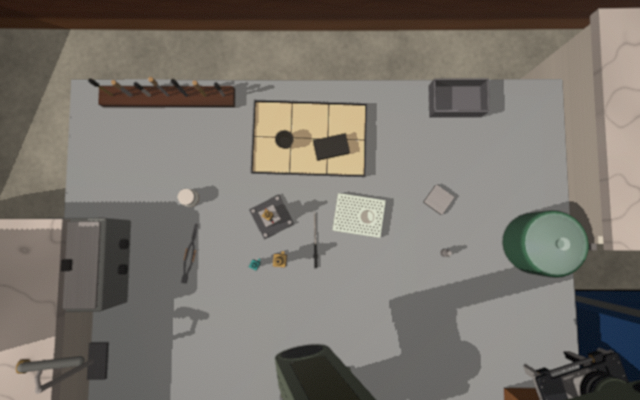

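Three things look like the tip. There is the brass one in the stand (side ≈(313,238), top ≈(268,215)), a larger loose brass one (side (374,262), top (280,260)) and a turquoise one (side (361,297), top (255,264)). The turquoise is excluded. Of the two brass ones, the one in the stand is smaller and is locked in the socket. I'll confirm it in a crop.

```bash
python3 - <<'E'
import cv2,numpy as np
s=cv2.imread("pics/side0.png");t=cv2.imread("pics/top0.png")
a=cv2.resize(s[210:330,270:420],None,fx=5,fy=5,interpolation=cv2.INTER_CUBIC)
b=cv2.resize(t[180:280,235:400],None,fx=4.8,fy=4.8,interpolation=cv2.INTER_CUBIC)
cv2.imwrite("pics/sc.png",a);cv2.imwrite("pics/tc.png",b)
E
```

```text
(no output)
```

View pics/sc.png

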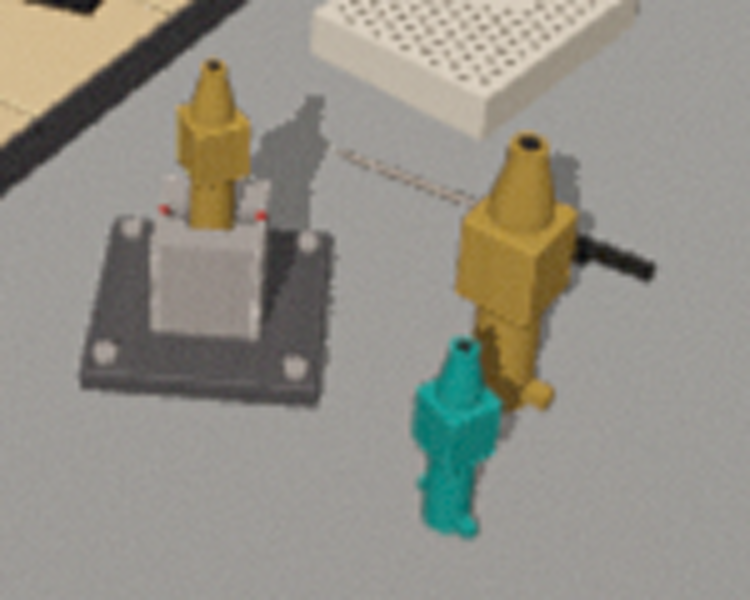

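View pics/tc.png

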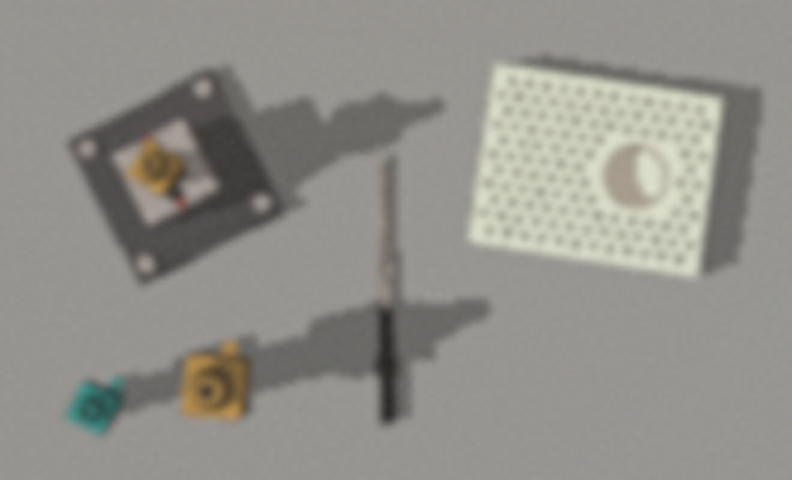

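The crop confirms it: the brass tip in the stand (side crop (212,140), with red slot dots beside it) is clearly smaller than the loose brass one. Next I'll measure.

```bash
cat > h.py <<'E'
import numpy as np,cv2
def norm(c,px):
    K=c["mtx"];k=c["k1"]
    return cv2.undistortPoints(np.array(px,float).reshape(-1,1,2),K,np.array([k,0,0,0,0.])).reshape(-1,2)
def ray(c,px):
    n=norm(c,px);T=c["cam_to_world"]
    d=np.c_[n,np.ones(len(n))]@T[:3,:3].T
    return T[:3,3],d/np.linalg.norm(d,axis=1)[:,None]
def plane(c,px,z):
    o,d=ray(c,px); return o+d*((z-o[2])/d[:,2])[:,None]
def proj(c,P):
    T=np.linalg.inv(c["cam_to_world"]);p=np.atleast_2d(P)@T[:3,:3].T+T[:3,3]
    return cv2.projectPoints(p,np.zeros(3),np.zeros(3),c["mtx"],np.array([c["k1"],0,0,0,0.]))[0].reshape(-1,2)
def tri(cs,pxs):
    A=np.zeros((3,3));b=np.zeros(3)
    for c,p in zip(cs,pxs):
        o,d=ray(c,[p]);M=np.eye(3)-np.outer(d[0],d[0]);A+=M;b+=M@o
    X=np.linalg.solve(A,b);return X,[np.round(proj(c,X)[0]-p,1) for c,p in zip(cs,pxs)]
def ld(n): return np.load(n+".npy",allow_pickle=True).item()
E
python3 - <<'E'
from h import *
T=ld("top");S=ld("side")
def cen(m): 
    n,l,st,ce=cv2.connectedComponentsWithStats(m.astype(np.uint8)); return [(ce[i].round(2),st[i,4],st[i,:4]) for i in range(1,n) if st[i,4]>2]
for nm,c,box in(("top",T,(235,180,400,280)),("side",S,(270,190,420,330))):
    im=c["image"];hsv=cv2.cvtColor(im,cv2.COLOR_RGB2HSV).astype(int)
    x0,y0,x1,y1=box;m=np.zeros(im.shape[:2],bool);m[y0:y1,x0:x1]=1
    H,Sa,V=hsv[...,0],hsv[...,1],hsv[...,2]
    print(nm,"red",cen(m&((H<6)|(H>172))&(Sa>90)&(V>80)))
    print(nm,"brass",cen(m&(H>12)&(H<26)&(Sa>110)&(V>50)))
im=T["image"];g=im.astype(int)
# board: greenish white bright
m=((g.min(2)>175)).astype(np.uint8); m[:, :325]=0;m[:,395:]=0;m[:185]=0;m[245:]=0
m=cv2.morphologyEx(m,cv2.MORPH_CLOSE,np.ones((5,5)))
cs,_=cv2.findContours(m,0,2);q=max(cs,key=cv2.contourArea)
b=cv2.boxPoints(cv2.minAreaRect(q));P=plane(T,b,26)
print("board px",b.round(1),"\n",P.round(1),np.linalg.norm(np.diff(P,axis=0),axis=1),P.mean(0))
# stand base
m=(g.max(2)<95).astype(np.uint8);m[:, :245]=0;m[:,300:]=0;m[:190]=0;m[242:]=0
cv2.imwrite("pics/m.png",np.vstack([cv2.resize(m[185:245,240:400]*255,None,fx=4,fy=4,interpolation=0)]))
# bolts: print crop larger
b=im[190:245,240:300,::-1];cv2.imwrite("pics/st.png",cv2.resize(b,None,fx=10,fy=10,interpolation=cv2.INTER_CUBIC))
b=im[185:245,325:395,::-1];cv2.imwrite("pics/bd.png",cv2.resize(b,None,fx=10,fy=10,interpolation=cv2.INTER_CUBIC))
b=S["image"][215:295,280:345,::-1];cv2.imwrite("pics/ss.png",cv2.resize(b,None,fx=7.5,fy=7.5,interpolation=cv2.INTER_CUBIC))
E
```

```text
top red []
top brass [(array([267.16, 214.84]), np.int32(61), array([263, 210,   9,  10], dtype=int32)), (array([279.48, 259.54]), np.int32(149), array([273, 252,  13,  15], dtype=int32))]
side red [(array([302.5, 251.5]), np.int32(4), array([302, 251,   2,   2], dtype=int32)), (array([321.5, 252.5]), np.int32(4), array([321, 252,   2,   2], dtype=int32))]
side brass [(array([312.26, 239.58]), np.int32(333), array([306, 223,  14,  33], dtype=int32)), (array([372.8 , 263.49]), np.int32(799), array([361, 237,  24,  55], dtype=int32))]
board px [[332.3 229.8]
 [337.9 193.2]
 [384.6 200.4]
 [378.9 237. ]] 
 [[ 486.8  -43.5   26. ]
 [ 593.9  -60.5   26. ]
 [ 572.5 -197.2   26. ]
 [ 465.7 -179.1   26. ]] [108.47456621 138.36467025 108.314217  ] [ 529.7297039  -120.08637024   26.        ]
```

View pics/st.png

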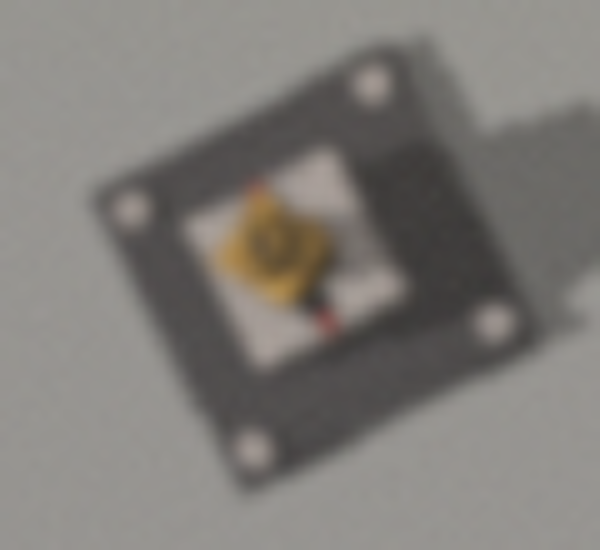

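View pics/bd.png

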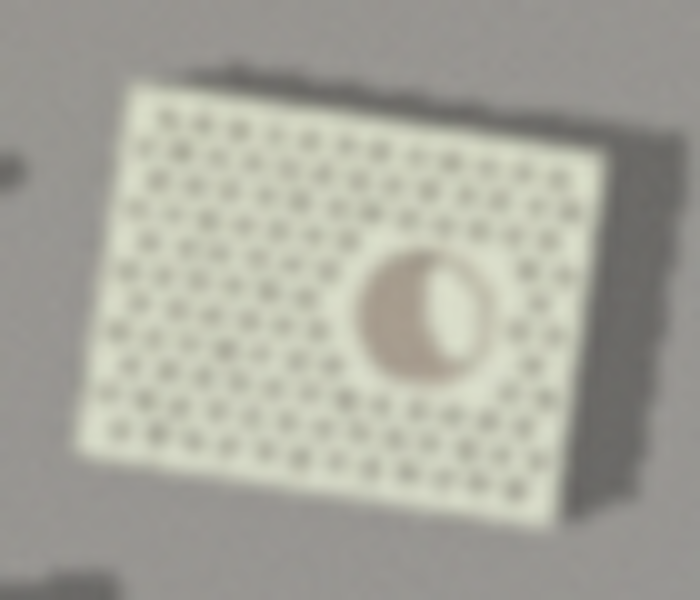

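View pics/ss.png

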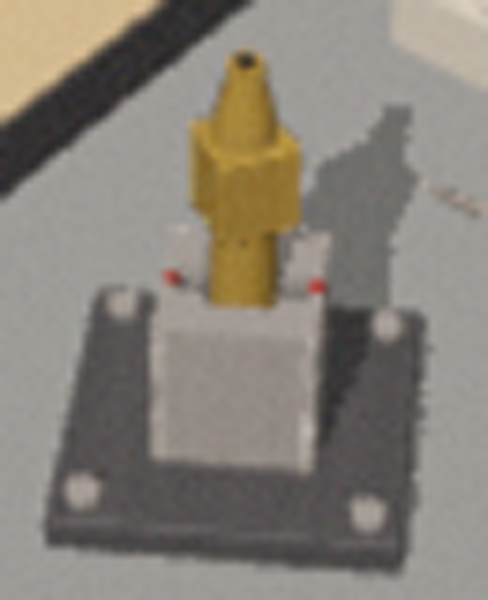

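```bash
python3 - <<'E'
from h import *
T=ld("top");S=ld("side")
t=lambda L,o:(np.array(L,float)+.5)/10-.5+np.array(o)
s=lambda L:(np.array(L,float)+.5)/7.5-.5+np.array([280,215])
st=(240,190)
def ang(v): return np.degrees(np.arctan2(v[1],v[0]))
B=plane(T,t([(373,84),(132,208),(254,449),(494,322)],st),13)
print("bolts",B.mean(0).round(1),[ (np.linalg.norm(d).round(1),ang(d).round(1)) for d in np.diff(B,axis=0)])
C=plane(T,t([(400,40),(97,195),(245,492),(545,345)],st),12)
print("base",C.mean(0).round(1),[ (np.linalg.norm(d).round(1),ang(d).round(1)) for d in np.diff(C,axis=0)])
R=plane(T,t([(328,322),(257,190)],st),60);print("dots",R.round(1),ang(R[1]-R[0]))
D=plane(T,t([(335,148),(183,225),(262,368),(408,288)],st),60)
print("block",D.mean(0).round(1),[ (np.linalg.norm(d).round(1),ang(d).round(1)) for d in np.diff(D,axis=0)])
Q=plane(T,t([(258,192),(218,262),(285,305),(330,243)],st),112)
print("tipblk",Q.mean(0).round(1),[ (np.linalg.norm(d).round(1),ang(d).round(1)) for d in np.diff(Q,axis=0)])
print("nozzle top plane",plane(T,t([(270,247)],st),136).round(1))
print("side bolts",plane(S,s([(122,303),(82,490),(368,514),(387,325)]),13).mean(0).round(1))
print("side nozzle",plane(S,s([(245,58)]),136).round(1), tri((T,S),(t([(270,247)],st)[0],s([(245,58)])[0])))
dd=plane(S,s([(172,278),(317,287)]),60);print("side dots",dd.round(1),dd.mean(0),ang(dd[0]-dd[1]))
W=plane(T,t([(357,315),(497,315),(427,246),(427,385)],(325,185)),26);print("well",W.round(1),(W[0]+W[1])/2,(W[2]+W[3])/2)
im=S["image"];cv2.imwrite("pics/bs.png",cv2.resize(im[185:240,325:405,::-1],None,fx=8,fy=8,interpolation=cv2.INTER_CUBIC))
E
```

```text
bolts [527.8 137.   13. ] [(np.float64(79.7), np.float64(117.4)), (np.float64(79.9), np.float64(-152.7)), (np.float64(79.5), np.float64(-62.2))]
base [527.2 134.6  12. ] [(np.float64(100.3), np.float64(117.2)), (np.float64(98.2), np.float64(-153.0)), (np.float64(97.8), np.float64(-64.0))]
dots [[509.4 127.2  60. ]
 [547.  147.7  60. ]] 28.621167916760037
block [527.9 136.2  60. ] [(np.float64(48.1), np.float64(117.0)), (np.float64(46.5), np.float64(-150.7)), (np.float64(46.9), np.float64(-61.3))]
tipblk [527.1 136.5 112. ] [(np.float64(21.8), np.float64(150.7)), (np.float64(21.7), np.float64(-122.6)), (np.float64(20.7), np.float64(-35.6))]
nozzle top plane [[526.8 134.2 136. ]]
side bolts [529.1 135.2  13. ]
side nozzle [[529.6 134.8 136. ]] (array([527.92577239, 134.80486453, 136.44590842]), [array([-0.2, -0.4]), array([0.7, 0.1])])
side dots [[545.6 146.   60. ]
 [509.7 126.2  60. ]] [527.66468323 136.10431737  60.        ] 28.870255293706645
well [[ 526.7 -125.5   26. ]
 [ 526.6 -166.4   26. ]
 [ 546.9 -146.2   26. ]
 [ 506.3 -145.7   26. ]] [ 526.68131123 -145.9270529    26.        ] [ 526.56630479 -145.92594763   26.        ]
```

View pics/bs.png

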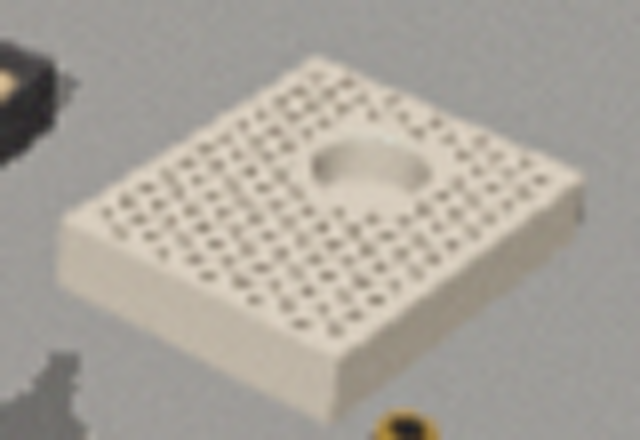

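Emit:
step_arm([
  [[20,40,0],[0,0,0.05],0.6],
  [[22,44,0],[0,0,0.05],0.6],
  [[22,44,0],[0,0,0.05],0.6],
  [[22,44,0],[0,0,0.05],0.6],
  [[22,44,0],[0,0,0.05],0.6],
  [[22,44,0],[0,0,0.05],0.6],
  [[22,44,0],[0,0,0.05],0.6],
  [[22,44,0],[0,0,0.05],0.6],
])

```text
t: 0.9
eef_pos: [343.0, -194.8, 213.7]
tool_rot: [-2.942, -1.085, 0.001]
contact_force: [1.6, 0.3, 0.1]
width: 0.597
```

Emit:
step_arm([
  [[20,37,1],[0,0,0.04],0.6],
  [[22,40,1],[0,0,0.04],0.6],
  [[22,40,1],[0,0,0.04],0.6],
  [[22,40,1],[0,0,0.04],0.6],
  [[22,40,0],[0,0,0.04],0.6],
  [[22,40,0],[0,0,0.04],0.6],
  [[22,40,0],[0,0,0.04],0.6],
  [[15,25,0],[0,0,0.02],0.6],
])

```text
t: 1.7
eef_pos: [511.9, 124.5, 215.8]
tool_rot: [-2.734, -1.535, 0.004]
contact_force: [0.4, 0.8, 0.9]
width: 0.601
```

```bash
cat >> h.py <<'E'
def st():
    from bench import monitor
    s=monitor.get_state();r=s["tool_rot"];from scipy.spatial.transform import Rotation as R
    M=R.from_rotvec(r).as_matrix()
    print("t",round(s["t"],2),"p",s["eef_pos"].round(2),"yaw",np.degrees(np.arctan2(M[1,1],M[0,1])).round(2),"z",M[:,2].round(4),"F",s["contact_force"].round(2),"M",s["ft_torque"].round(2),"w",round(s["width"],4),"qd",np.abs(s["qd"]).max().round(3))
    return s
E
python3 -c "
from h import *;st()"
```

```text
t 1.7 p [511.94 124.52 215.8 ] yaw -31.36 z [-0.0054  0.004  -1.    ] F [0.36 0.8  0.85] M [-0.   -0.07  0.02] w 0.6013 qd 0.49
```

Emit:
step_arm([
  [[14,10,-5],[-0.004,-0.005,-0.01],0.6],
  [[3,2,-20],[0,0,0],0.6],
  [[0,0,0],[0,0,0],0.6],
  [[0,0,0],[0,0,0],0.6],
])

```text
t: 2.1
eef_pos: [529.8, 142.1, 188.7]
tool_rot: [-2.739, -1.535, 0.003]
contact_force: [-0.7, 0.4, 0.1]
width: 0.6
```

```bash
python3 -c "
from h import *;st()
from bench import eyes
c=eyes.capture('side');cv2.imwrite('pics/s1.png',cv2.resize(c['image'][150:300,240:400,::-1],None,fx=5,fy=5,interpolation=2)[:600])
"
```

```text
t 2.1 p [529.83 142.12 188.67] yaw -31.49 z [-2.5e-03  5.0e-04 -1.0e+00] F [-0.69  0.4   0.07] M [-0.01 -0.1   0.02] w 0.6002 qd 0.027
```

View pics/s1.png

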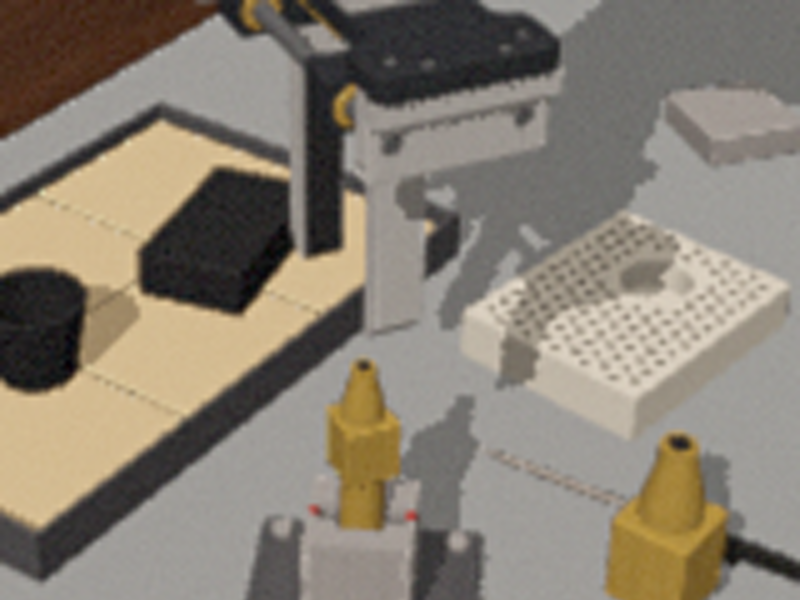

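The open jaws hang above the tip, one at each side (side crop fingers at ≈(320,200) and (395,290), nozzle at (365,365)). I'll centre them and descend.

Emit:
step_arm([
  [[-2,-6,0],[0,-0.002,-0.012],0.6],
  [[0,0,0],[0,0,0],0.6],
  [[0,0,-20],[0,0,0],0.6],
  [[0,0,-20],[0,0,0],0.6],
  [[0,0,0],[0,0,0],0.6],
  [[0,0,0],[0,0,0],0.6],
])

```text
t: 2.75
eef_pos: [529.3, 132.4, 153.3]
tool_rot: [2.752, 1.508, 0.012]
contact_force: [0.0, 0.0, 0.2]
width: 0.6
```

```bash
python3 -c "
from h import *;st()"
```

```text
t 2.75 p [529.27 132.42 153.25] yaw -32.55 z [ 8.1e-03  9.0e-04 -1.0e+00] F [0.02 0.05 0.24] M [-0.03 -0.08 -0.02] w 0.6002 qd 0.018
```

Emit:
step_arm([
  [[-1.5,3,0],[-0.001,0.008,0.006],0.6],
  [[0,0,0],[0,0,0],0.6],
  [[0,0,0],[0,0,0],0.6],
])

```text
t: 3.05
eef_pos: [529.4, 135.5, 156.4]
tool_rot: [2.749, 1.517, 0.006]
contact_force: [-0.1, -0.3, -0.2]
width: 0.599
```

```bash
python3 -c "
from h import *;st()"
```

```text
t 3.05 p [529.38 135.49 156.41] yaw -32.22 z [ 4.2e-03  3.0e-04 -1.0e+00] F [-0.13 -0.34 -0.23] M [-0.04 -0.03  0.04] w 0.5995 qd 0.014
```

Emit:
step_arm([
  [[-1.5,0,-10],[0,0.004,0],0.6],
  [[0,0,-18],[0,0,0],0.6],
  [[0,0,-16],[0,0,0],0.6],
  [[0,0,-8],[0,0,0],0.6],
  [[0,0,-2],[0,0,0],0.6],
  [[0,0,0],[0,0,0],0.6],
  [[0,0,0],[0,0,0],0.6],
])

```text
t: 3.75
eef_pos: [528.8, 136.0, 101.1]
tool_rot: [2.749, 1.518, 0.005]
contact_force: [0.1, 0.2, 0.6]
width: 0.602
```

```bash
python3 -c "
from h import *;st()
from bench import eyes
c=eyes.capture('side');cv2.imwrite('pics/s2.png',cv2.resize(c['image'][190:290,260:380,::-1],None,fx=6,fy=6,interpolation=2)[:600]);np.save('side2.npy',c)
c=eyes.capture('top');cv2.imwrite('pics/t2.png',cv2.resize(c['image'][170:260,220:330,::-1],None,fx=6,fy=6,interpolation=2)[:600])
"
```

```text
t 3.75 p [528.79 136.01 101.14] yaw -32.18 z [ 3.2e-03  7.0e-04 -1.0e+00] F [0.06 0.22 0.6 ] M [-0.04 -0.06 -0.02] w 0.6023 qd 0.006
```

View pics/s2.png

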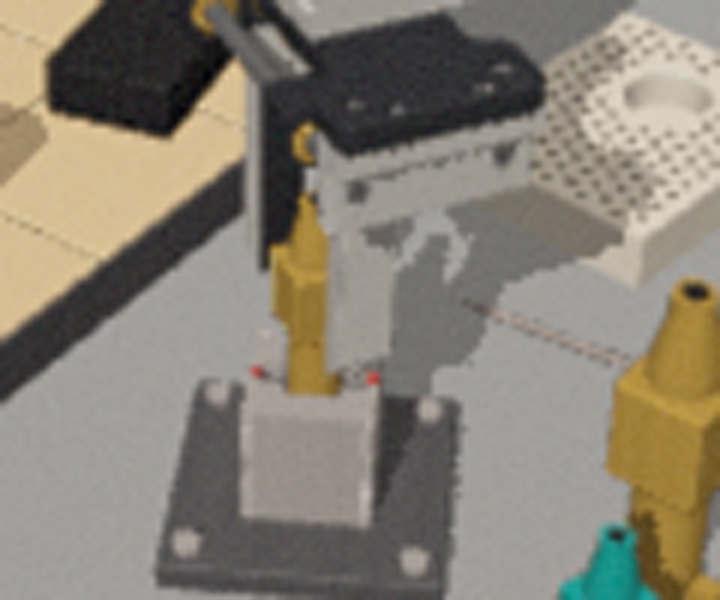

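The block sits between the two jaws, with the far jaw behind it (block at crop (300,285)). I'll go down the last few mm and close softly.

Emit:
step_arm([
  [[-0.7,0,-6],[0,0.003,0],0.6],
  [[0,0,-1],[0,0,0],0.6],
  [[0,0,0],[0,0,0],0.45],
  [[0,0,0],[0,0,0],0.35],
], squeeze=4)

```text
t: 4.25
eef_pos: [529.4, 136.1, 95.3]
tool_rot: [2.749, 1.518, 0.006]
contact_force: [-0.3, -0.8, 0.2]
width: 0.466
```

```bash
python3 -c "
from h import *;st()"
```

```text
t 4.25 p [529.39 136.11  95.3 ] yaw -32.18 z [ 0.0035  0.001  -1.    ] F [-0.3  -0.83  0.16] M [-0.05 -0.01  0.03] w 0.4658 qd 0.003
```

Emit:
step_arm([
  [[-2,0,-2],[0,0.004,0],0.35],
  [[-0.5,0,-0.5],[0,0,0],0.33],
  [[0,0,0],[0,0,0],0.3],
])

```text
t: 4.55
eef_pos: [526.8, 136.1, 92.8]
tool_rot: [-2.749, -1.518, -0.0]
contact_force: [-0.7, -0.0, 1.4]
width: 0.308
```

```bash
python3 -c "
from h import *;st()"
```

```text
t 4.55 p [526.8  136.14  92.78] yaw -32.18 z [-5.e-04  1.e-03 -1.e+00] F [-0.69 -0.01  1.37] M [-0.04 -0.05 -0.02] w 0.3079 qd 0.003
```

Emit:
step_arm([
  [[0,0,0],[0,0,0],0.27],
  [[0,0,0],[0,0,0],0.2],
  [[0,0,0],[0,0,0],0.2],
  [[0,0,0],[0,0,0],0.2],
])

```text
t: 4.95
eef_pos: [527.7, 135.6, 92.9]
tool_rot: [2.75, 1.519, 0.002]
contact_force: [1.0, -0.0, -0.6]
width: 0.258
```

```bash
python3 -c "
from h import *;st()"
```

```text
t 4.95 p [527.69 135.6   92.86] yaw -32.18 z [ 1.5e-03  2.0e-04 -1.0e+00] F [ 1.03 -0.04 -0.56] M [-0.09 -0.14  0.  ] w 0.2577 qd 0.003
```

Gripped at 24.2 mm with side force around 1 N. I'll firm the grip, then press in small steps.

Emit:
step_arm([
  [[0,0,0],[0,0,0],0.1],
  [[0,0,0],[0,0,0],0.1],
  [[0,0,-1],[0,0,0],0.1],
], squeeze=45)

```text
t: 5.25
eef_pos: [527.8, 135.6, 92.3]
tool_rot: [2.749, 1.518, 0.002]
contact_force: [-1.0, -0.0, 2.6]
width: 0.253
```

```bash
python3 -c "
from h import *;st()"
```

```text
t 5.25 p [527.82 135.61  92.32] yaw -32.18 z [ 1.6e-03  2.0e-04 -1.0e+00] F [-1.02 -0.03  2.59] M [-0.2   0.09 -0.01] w 0.2531 qd 0.018
```

Emit:
step_arm([
  [[0,0,-1],[0,0,0],0.1],
  [[0,0,-1],[0,0,0],0.1],
])

```text
t: 5.45
eef_pos: [527.9, 135.6, 91.1]
tool_rot: [2.749, 1.519, 0.002]
contact_force: [-0.5, -0.4, 2.7]
width: 0.249
```

Emit:
step_arm([
  [[0,0,-1],[0,0,0],0.1],
  [[0,0,-1],[0,0,0],0.1],
])

```text
t: 5.65
eef_pos: [527.9, 135.6, 89.5]
tool_rot: [2.749, 1.519, 0.002]
contact_force: [-1.4, -0.5, 4.3]
width: 0.251
```

Emit:
step_arm([
  [[0,0,-1],[0,0,0],0.1],
  [[0,0,-1],[0,0,0],0.1],
])

```text
t: 5.85
eef_pos: [527.9, 135.6, 87.6]
tool_rot: [2.749, 1.519, 0.002]
contact_force: [-1.5, -1.6, 4.8]
width: 0.251
```

Emit:
step_arm([
  [[0,0,-1],[0,0,0],0.1],
])

```text
t: 5.95
eef_pos: [527.9, 135.6, 86.6]
tool_rot: [2.749, 1.519, 0.002]
contact_force: [-1.0, -1.1, 5.4]
width: 0.253
```

Emit:
step_arm([
  [[0,0,-1],[0,0,0],0.1],
])

```text
t: 6.05
eef_pos: [527.9, 135.6, 85.7]
tool_rot: [2.749, 1.519, 0.002]
contact_force: [-1.7, -0.1, 3.6]
width: 0.252
```

Emit:
step_arm([
  [[0,0,-1],[0,0,0],0.1],
])

```text
t: 6.15
eef_pos: [528.0, 135.6, 84.7]
tool_rot: [2.749, 1.519, 0.002]
contact_force: [-1.2, -0.3, 5.7]
width: 0.252
```

Emit:
step_arm([
  [[0,0,-1],[0,0,0],0.1],
])

```text
t: 6.25
eef_pos: [528.0, 135.7, 83.8]
tool_rot: [2.749, 1.519, 0.002]
contact_force: [-2.2, -0.5, 5.7]
width: 0.254
```

Emit:
step_arm([
  [[0,0,-1],[0,0,0],0.1],
])

```text
t: 6.35
eef_pos: [528.1, 135.7, 83.4]
tool_rot: [2.749, 1.519, 0.002]
contact_force: [-3.6, -1.4, 12.4]
width: 0.252
```

The force jumped from 5.7 to 12.4 N and the motion stopped after 0.4 mm, which is the seat, about 9.4 mm down. I'll hold and check.

Emit:
step_arm([
  [[0,0,-0.3],[0,0,0],0.1],
])

```text
t: 6.45
eef_pos: [528.0, 135.6, 83.5]
tool_rot: [2.749, 1.519, 0.002]
contact_force: [-2.0, -0.5, 5.5]
width: 0.25
```

```bash
python3 -c "
from h import *;st()"
```

```text
t 6.45 p [528.02 135.63  83.47] yaw -32.15 z [ 1.3e-03 -2.0e-04 -1.0e+00] F [-1.95 -0.55  5.54] M [-0.28  0.41  0.03] w 0.2502 qd 0.002
```

Emit:
step_arm([
  [[0,0,-0.8],[0,0,0],0.1],
])

```text
t: 6.55
eef_pos: [528.1, 135.7, 83.4]
tool_rot: [2.749, 1.519, 0.001]
contact_force: [-3.4, -0.6, 10.9]
width: 0.251
```

Seat confirmed: pushing again gives 10.9 N with no travel. Next I turn it counter-clockwise while holding it down.

Emit:
step_arm([
  [[0,0,-0.4],[0,0,0.06],0.1],
  [[0,0,-0.4],[0,0,0.06],0.1],
])

```text
t: 6.75
eef_pos: [528.3, 135.7, 83.5]
tool_rot: [2.649, 1.686, 0.002]
contact_force: [-1.6, -0.3, 6.0]
width: 0.253
```

```bash
python3 -c "
from h import *;st()"
```

```text
t 6.75 p [528.32 135.66  83.46] yaw -25.05 z [ 1.7e-03 -1.0e-04 -1.0e+00] F [-1.57 -0.26  5.97] M [-0.12  0.25  0.03] w 0.2526 qd 0.611
```

Emit:
step_arm([
  [[-0.1,0,-0.4],[0,0,0.07],0.1],
  [[-0.1,0,-0.4],[0,0,0.07],0.1],
  [[-0.1,0,-0.4],[0,0,0.07],0.1],
])

```text
t: 7.05
eef_pos: [529.0, 135.9, 83.5]
tool_rot: [2.449, 1.965, 0.006]
contact_force: [-1.3, -1.1, 6.4]
width: 0.255
```

```bash
python3 -c "
from h import *;st()"
```

```text
t 7.05 p [529.02 135.93  83.47] yaw -12.52 z [ 3.8e-03  9.0e-04 -1.0e+00] F [-1.26 -1.11  6.44] M [-0.2   0.28  0.01] w 0.2549 qd 0.724
```

Emit:
step_arm([
  [[-0.5,-0.1,-0.4],[0,0.002,0.06],0.1],
  [[-0.5,-0.1,-0.4],[0,0.002,0.06],0.1],
  [[-0.3,0,-0.4],[0,0,0.06],0.1],
])

```text
t: 7.35
eef_pos: [529.4, 136.1, 83.5]
tool_rot: [2.255, 2.186, 0.006]
contact_force: [-2.0, -1.2, 5.2]
width: 0.251
```

```bash
python3 -c "
from h import *;st()"
```

```text
t 7.35 p [529.4  136.14  83.47] yaw -1.77 z [ 0.0032  0.0024 -1.    ] F [-1.95 -1.18  5.25] M [-0.09  0.28  0.  ] w 0.2513 qd 0.621
```

Emit:
step_arm([
  [[-1,-0.3,-0.4],[-0.001,0.003,0.04],0.1],
  [[-1,-0.3,-0.4],[-0.001,0.002,0.05],0.1],
])

```text
t: 7.55
eef_pos: [529.4, 136.2, 83.7]
tool_rot: [2.15, 2.29, 0.005]
contact_force: [-0.4, -0.1, 5.1]
width: 0.248
```

```bash
python3 -c "
from h import *;st()"
```

```text
t 7.55 p [529.4  136.16  83.74] yaw 3.59 z [ 0.0026  0.002  -1.    ] F [-0.38 -0.11  5.07] M [0.05 0.   0.  ] w 0.2482 qd 0.515
```

Emit:
step_arm([
  [[-0.8,-0.3,-0.7],[-0.001,0.002,0.06],0.1],
  [[-0.7,-0.3,-0.6],[-0.001,0.002,0.06],0.1],
  [[-0.6,-0.3,-0.6],[0,0.002,0.06],0.1],
])

```text
t: 7.85
eef_pos: [529.7, 136.4, 83.4]
tool_rot: [-1.927, -2.481, -0.005]
contact_force: [-0.7, -0.0, 6.1]
width: 0.252
```

```bash
python3 -c "
from h import *;st()"
```

```text
t 7.85 p [529.73 136.38  83.43] yaw 14.31 z [ 0.0018  0.0026 -1.    ] F [-0.67 -0.01  6.14] M [ 0.    0.15 -0.03] w 0.2523 qd 0.627
```

Emit:
step_arm([
  [[-0.8,-0.4,-0.6],[-0.001,0.002,0.06],0.1],
  [[-0.8,-0.4,-0.6],[-0.001,0.002,0.06],0.1],
  [[-0.6,-0.3,-0.6],[0,0,0.05],0.1],
])

```text
t: 8.15
eef_pos: [530.0, 136.6, 83.4]
tool_rot: [1.701, 2.641, 0.007]
contact_force: [-2.1, -0.7, 7.3]
width: 0.252
```

```bash
python3 -c "
from h import *;st()"
```

```text
t 8.15 p [529.95 136.58  83.45] yaw 24.44 z [ 0.0027  0.0035 -1.    ] F [-2.1  -0.67  7.31] M [-0.08  0.27 -0.03] w 0.2521 qd 0.521
```

Emit:
step_arm([
  [[-1,-0.5,-0.5],[-0.002,0.002,0.05],0.1],
  [[-1,-0.5,-0.4],[-0.001,0.001,0],0.1],
  [[-0.5,-0.3,-0.4],[0,0,0],0.1],
])

```text
t: 8.45
eef_pos: [529.9, 136.6, 83.7]
tool_rot: [1.629, 2.683, 0.009]
contact_force: [-1.4, 0.5, 4.9]
width: 0.256
```

```bash
python3 -c "
from h import *;st()"
```

```text
t 8.45 p [529.87 136.64  83.74] yaw 27.45 z [ 0.0052  0.0034 -1.    ] F [-1.43  0.47  4.9 ] M [-0.14  0.22 -0.  ] w 0.2562 qd 0.015
```

Emit:
step_arm([
  [[0,0,1],[0,0.002,0.005],0.1],
  [[0,0,1.5],[0,0,0],0.1],
])

```text
t: 8.65
eef_pos: [529.9, 136.7, 86.4]
tool_rot: [1.623, 2.689, 0.007]
contact_force: [-1.0, -0.7, 4.9]
width: 0.249
```

Emit:
step_arm([
  [[0,0,1.5],[0,0,0],0.1],
  [[0,0,1.5],[0,0,0],0.1],
])

```text
t: 8.85
eef_pos: [529.9, 136.7, 89.4]
tool_rot: [1.623, 2.689, 0.007]
contact_force: [-0.6, -0.2, 4.2]
width: 0.25
```

```bash
python3 -c "
from h import *;st()"
```

```text
t 8.85 p [529.94 136.66  89.41] yaw 27.75 z [ 0.0032  0.0035 -1.    ] F [-0.64 -0.22  4.22] M [-0.19  0.08 -0.  ] w 0.2504 qd 0.031
```

Emit:
step_arm([
  [[0,0,1.5],[0,0,0],0.1],
  [[0,0,1.5],[0,0,0],0.1],
])

```text
t: 9.05
eef_pos: [529.9, 136.7, 92.3]
tool_rot: [1.624, 2.688, 0.007]
contact_force: [-0.1, -0.9, 2.1]
width: 0.256
```

Emit:
step_arm([
  [[0,0,1.5],[0,0,0],0.1],
  [[0,0,1.5],[0,0,0],0.1],
])

```text
t: 9.25
eef_pos: [529.8, 136.7, 95.1]
tool_rot: [1.624, 2.689, 0.007]
contact_force: [-0.0, 0.1, -1.7]
width: 0.252
```

Emit:
step_arm([
  [[0,0,1.5],[0,0,0],0.1],
  [[0,0,1.5],[0,0,0],0.1],
])

```text
t: 9.45
eef_pos: [528.5, 136.7, 96.5]
tool_rot: [-1.623, -2.688, -0.005]
contact_force: [1.5, -0.4, -2.9]
width: 0.25
```

```bash
python3 -c "
from h import *;st()"
```

```text
t 9.45 p [528.47 136.72  96.5 ] yaw 27.73 z [ 2.0e-04  3.8e-03 -1.0e+00] F [ 1.54 -0.42 -2.87] M [-0.12 -0.23 -0.08] w 0.2501 qd 0.024
```

Emit:
step_arm([
  [[0,0,1],[0,0,0],0.1],
])

```text
t: 9.55
eef_pos: [528.2, 136.6, 97.0]
tool_rot: [-1.623, -2.687, -0.004]
contact_force: [1.0, 0.4, -2.9]
width: 0.256
```

```bash
python3 -c "
from h import *;st()"
```

```text
t 9.55 p [528.17 136.58  96.97] yaw 27.74 z [-4.0e-04  3.4e-03 -1.0e+00] F [ 0.95  0.39 -2.92] M [-0.13 -0.35  0.  ] w 0.2556 qd 0.014
```

Emit:
step_arm([
  [[0,0,1.5],[0,0,0],0.1],
])

```text
t: 9.65
eef_pos: [527.8, 136.4, 98.0]
tool_rot: [-1.623, -2.687, -0.003]
contact_force: [0.8, -1.1, -2.2]
width: 0.252
```

Emit:
step_arm([
  [[0,0,1.5],[0,0,0],0.1],
])

```text
t: 9.75
eef_pos: [527.6, 136.2, 99.3]
tool_rot: [-1.623, -2.687, -0.002]
contact_force: [1.0, -0.7, -2.9]
width: 0.254
```

Emit:
step_arm([
  [[0,0,1.5],[0,0,0],0.1],
])

```text
t: 9.85
eef_pos: [527.5, 136.2, 100.7]
tool_rot: [-1.623, -2.686, -0.002]
contact_force: [0.4, -1.5, -2.4]
width: 0.25
```

Emit:
step_arm([
  [[0,0,2],[0,0,0],0.1],
  [[0,0,2.5],[0,0,0],0.1],
  [[0,0,2.5],[0,0,0],0.1],
])

```text
t: 10.15
eef_pos: [527.2, 136.3, 108.0]
tool_rot: [-1.622, -2.686, -0.002]
contact_force: [0.0, -0.5, -1.6]
width: 0.252
```

Emit:
step_arm([
  [[0,0,3],[0,0,0],0.1],
  [[0,0,5],[0,0,0],0.1],
  [[0,0,8],[0,0,0],0.1],
  [[0,0,12],[0,0,0],0.1],
])

```text
t: 10.55
eef_pos: [525.7, 136.7, 137.0]
tool_rot: [-1.621, -2.683, 0.0]
contact_force: [0.1, 0.0, -1.8]
width: 0.254
```

Emit:
step_arm([
  [[0,0,15],[0,0,0],0.1],
  [[0,0,15],[0,0,0],0.1],
  [[0,0,5],[0,0,0],0.1],
  [[0,0,0],[0,0,0],0.1],
])

```text
t: 10.95
eef_pos: [527.8, 137.1, 178.7]
tool_rot: [-1.623, -2.688, -0.007]
contact_force: [0.2, -0.3, -1.8]
width: 0.255
```

```bash
python3 -c "
from h import *;st()
from bench import eyes
c=eyes.capture('side');cv2.imwrite('pics/s3.png',cv2.resize(c['image'][170:290,260:380,::-1],None,fx=5,fy=5,interpolation=2)[:600])
"
```

```text
t 10.95 p [527.76 137.09 178.68] yaw 27.74 z [ 5.0e-04  4.5e-03 -1.0e+00] F [ 0.18 -0.28 -1.83] M [-0.03 -0.12  0.  ] w 0.2547 qd 0.007
```

View pics/s3.png

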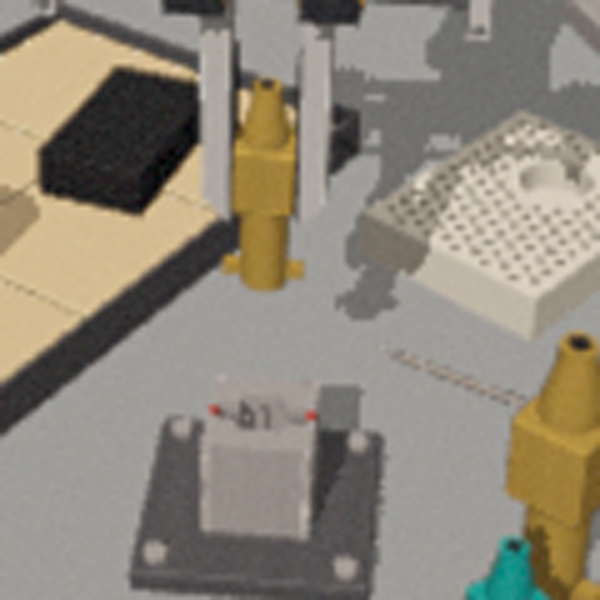

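The tip is out and hanging upright between the jaws, with both lugs visible (crop (232,265) and (297,268)). The socket below is empty. I'll carry it to the well.

Emit:
step_arm([
  [[0,-20,0],[0,0,0],0.1],
  [[0,-32,0],[0,0,0],0.1],
  [[0,-36,0],[0,0,0],0.1],
  [[0,-36,0],[0,0,0],0.1],
  [[0,-36,0],[0,0,0],0.1],
  [[0,-36,0],[0,0,0],0.1],
  [[0,-32,0],[0,0,0],0.1],
  [[0,-20,0],[0,0,0],0.1],
])

```text
t: 11.8
eef_pos: [522.4, -115.6, 172.4]
tool_rot: [-1.608, -2.685, -0.003]
contact_force: [0.3, 0.2, -1.5]
width: 0.254
```

Emit:
step_arm([
  [[0,-10,0],[0,0,0],0.1],
  [[0,0,0],[0,0,0],0.1],
  [[0,0,0],[0,0,0],0.1],
])

```text
t: 12.1
eef_pos: [520.9, -127.5, 170.3]
tool_rot: [-1.612, -2.678, -0.003]
contact_force: [0.5, 0.2, -1.8]
width: 0.25
```

```bash
python3 -c "
from h import *;st()"
```

```text
t 12.1 p [ 520.93 -127.54  170.29] yaw 27.92 z [-0.0129  0.0099 -0.9999] F [ 0.51  0.21 -1.83] M [-0.04 -0.12  0.04] w 0.2499 qd 0.005
```

Emit:
step_arm([
  [[5,-10,-10],[-0.01,-0.013,0],0.1],
  [[1,-8,-15],[0,0,0],0.1],
  [[0,0,-10],[0,0,0],0.1],
  [[0,0,0],[0,0,0],0.1],
  [[0,0,0],[0,0,0],0.1],
])

```text
t: 12.6
eef_pos: [526.5, -140.6, 132.2]
tool_rot: [-1.61, -2.693, -0.003]
contact_force: [-0.0, 0.2, -3.4]
width: 0.251
```

```bash
python3 -c "
from h import *;st()"
```

```text
t 12.6 p [ 526.5  -140.56  132.2 ] yaw 28.24 z [-0.0023  0.0033 -1.    ] F [-0.    0.18 -3.39] M [-0.04 -0.13 -0.01] w 0.2511 qd 0.017
```

Emit:
step_arm([
  [[0,-4.5,-12],[-0.003,-0.002,0],0.1],
  [[0,0,-14],[0,0,0],0.1],
  [[0,0,-8],[0,0,0],0.1],
  [[0,0,0],[0,0,0],0.1],
  [[0,0,0],[0,0,0],0.1],
])

```text
t: 13.1
eef_pos: [526.4, -144.5, 95.2]
tool_rot: [-1.611, -2.696, -0.0]
contact_force: [0.2, -0.1, -2.8]
width: 0.252
```

```bash
python3 -c "
from h import *;s=st()
from bench import eyes
c=eyes.capture('side');np.save('side4.npy',c);cv2.imwrite('pics/s4.png',cv2.resize(c['image'][150:240,320:420,::-1],None,fx=6,fy=6,interpolation=2)[:600])
p=s['eef_pos'];print(proj(c,[p+[0,0,-46.8],p+[0,0,-44.3],[526.5,-145.5,26]]))
c=eyes.capture('top');np.save('top4.npy',c);cv2.imwrite('pics/t4.png',cv2.resize(c['image'][180:250,320:400,::-1],None,fx=8,fy=8,interpolation=2)[:600])
"
```

```text
t 13.1 p [ 526.35 -144.55   95.22] yaw 28.29 z [-4.e-04  6.e-04 -1.e+00] F [ 0.25 -0.09 -2.84] M [-0.04 -0.11 -0.04] w 0.2516 qd 0.012
[[371.59481266 198.90486427]
 [371.68499851 198.1010134 ]
 [370.90659098 205.84292375]]
```

View pics/s4.png

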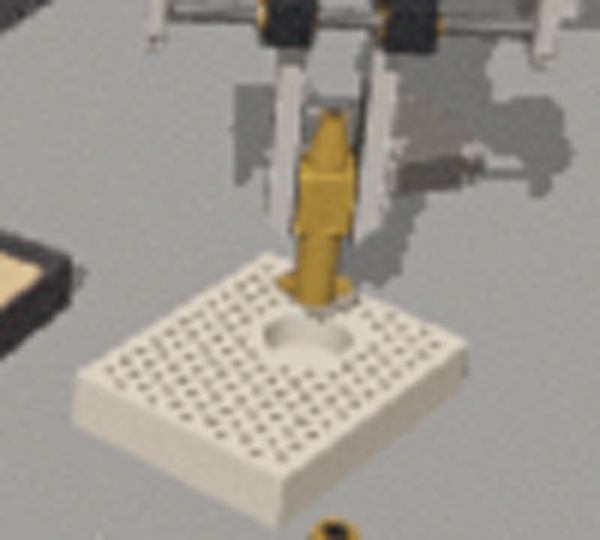

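View pics/t4.png

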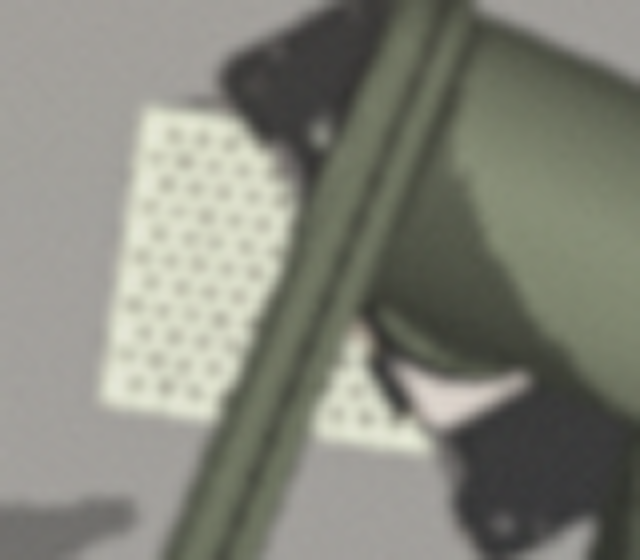

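```bash
python3 -c "
from h import *
c=ld('side4');p=np.array([526.35,-144.55,95.22])
print((proj(c,[p+[0,0,43.2],p+[0,0,5.2],p+[0,0,-46.8]])-[320,150]+.5)*6-.5)
im=c['image'];h=cv2.cvtColor(im,cv2.COLOR_RGB2HSV).astype(int)
m=(h[...,0]>12)&(h[...,0]<28)&(h[...,1]>110)&(h[...,2]>50)
for r in range(165,206,1):
    x=np.where(m[r,360:390])[0]+360
    if len(x): print(r,x.min(),x.max(),x.mean().round(2),end=' | ')
"
```

```text
[[332.53226927 113.917641  ]
 [323.64115718 192.92896504]
 [312.07307331 295.92918296]]
169 374 377 375.5 | 170 373 377 375.0 | 171 373 377 375.0 | 172 373 377 375.0 | 173 372 377 374.5 | 174 372 377 374.5 | 175 371 378 374.5 | 176 370 378 374.0 | 177 370 378 374.0 | 178 370 378 374.0 | 179 370 378 374.0 | 180 370 378 374.0 | 181 370 378 374.0 | 182 370 378 374.0 | 183 370 378 374.0 | 184 370 378 374.0 | 185 370 378 374.0 | 186 369 378 373.5 | 187 369 378 373.5 | 188 369 377 373.0 | 189 370 376 373.0 | 190 370 376 373.0 | 191 370 376 373.0 | 192 370 375 372.5 | 193 370 375 372.5 | 194 370 375 372.5 | 195 369 375 372.0 | 196 367 377 372.0 | 197 367 377 372.0 | 198 368 377 372.5 | 199 369 375 372.0 | 200 370 374 372.0 |
```

The tip hangs upright over the well and its axis matches the prediction to within about 0.5 px: foot at side px (372,200), well centre at (371.4,206). I'll lower it.

Emit:
step_arm([
  [[0,-0.7,-7],[0,0,0],0.1],
  [[0,0,-9],[0,0,0],0.1],
  [[0,0,-7],[0,0,0],0.1],
  [[0,0,-3],[0,0,0],0.1],
  [[0,0,0],[0,0,0],0.1],
])

```text
t: 13.7
eef_pos: [527.3, -145.7, 68.3]
tool_rot: [1.61, 2.695, 0.001]
contact_force: [0.7, 0.3, -2.9]
width: 0.256
```

```bash
python3 -c "
from h import *;s=st()"
```

```text
t 13.7 p [ 527.26 -145.75   68.33] yaw 28.29 z [ 2.1e-03 -6.0e-04 -1.0e+00] F [ 0.71  0.34 -2.85] M [-0.01 -0.11  0.  ] w 0.2558 qd 0.004
```

Emit:
step_arm([
  [[-0.7,0,-3],[0,0.002,0],0.1],
  [[0,0,-4],[0,0,0],0.1],
  [[0,0,-2],[0,0,0],0.1],
  [[0,0,-0.5],[0,0,0],0.1],
])

```text
t: 14.1
eef_pos: [526.8, -145.9, 58.3]
tool_rot: [1.611, 2.696, -0.001]
contact_force: [0.1, 0.4, -1.4]
width: 0.252
```

Emit:
step_arm([
  [[0,0,-0.7],[0,0,0],0.1],
])

```text
t: 14.2
eef_pos: [526.9, -145.9, 57.6]
tool_rot: [1.611, 2.696, -0.001]
contact_force: [0.1, -0.1, -1.4]
width: 0.25
```

Emit:
step_arm([
  [[0,0,-0.7],[0,0,0],0.1],
])

```text
t: 14.3
eef_pos: [527.0, -145.9, 56.9]
tool_rot: [1.61, 2.696, -0.001]
contact_force: [-0.6, 1.0, -2.2]
width: 0.255
```

Emit:
step_arm([
  [[0,0,-0.7],[0,0,0],0.1],
])

```text
t: 14.4
eef_pos: [527.1, -146.0, 56.3]
tool_rot: [1.61, 2.696, -0.001]
contact_force: [0.4, 0.0, -1.4]
width: 0.254
```

Emit:
step_arm([
  [[0,0,-0.7],[0,0,0],0.1],
])

```text
t: 14.5
eef_pos: [527.2, -146.1, 55.7]
tool_rot: [1.61, 2.695, -0.001]
contact_force: [-0.6, 0.5, -2.7]
width: 0.249
```

Emit:
step_arm([
  [[0,0,-0.7],[0,0,0],0.1],
])

```text
t: 14.6
eef_pos: [527.3, -146.1, 55.0]
tool_rot: [1.61, 2.695, -0.001]
contact_force: [-0.4, 0.3, -1.8]
width: 0.251
```

Emit:
step_arm([
  [[0,0,-0.7],[0,0,0],0.1],
])

```text
t: 14.7
eef_pos: [527.4, -146.1, 54.8]
tool_rot: [1.61, 2.695, -0.001]
contact_force: [-1.8, 0.3, 4.9]
width: 0.25
```

The foot met the floor at TCP z = 54.8, as predicted, with about 7 N of contact. I'll relax and open.

Emit:
step_arm([
  [[0,0,0.1],[0,0,0],0.2],
], squeeze=5)

```text
t: 14.8
eef_pos: [527.6, -146.2, 55.0]
tool_rot: [1.61, 2.695, -0.001]
contact_force: [0.1, -0.5, -1.9]
width: 0.254
```

Emit:
step_arm([
  [[0,0,0],[0,0,0],0.28],
  [[0,0,0],[0,0,0],0.34],
  [[0,0,0],[0,0,0],0.45],
  [[0,0,0],[0,0,0],0.5],
  [[0,0,0],[0,0,0],0.5],
])

```text
t: 15.3
eef_pos: [528.8, -146.8, 56.1]
tool_rot: [1.608, 2.692, 0.0]
contact_force: [-0.8, -0.4, -0.2]
width: 0.498
```

```bash
python3 -c "
from h import *;s=st()
from bench import eyes
c=eyes.capture('side');cv2.imwrite('pics/s5.png',cv2.resize(c['image'][150:240,320:420,::-1],None,fx=6,fy=6,interpolation=2)[:600])"
```

```text
t 15.3 p [ 528.82 -146.77   56.08] yaw 28.3 z [ 0.0047 -0.0028 -1.    ] F [-0.8  -0.42 -0.19] M [-0.09 -0.1  -0.01] w 0.4979 qd 0.001
```

View pics/s5.png

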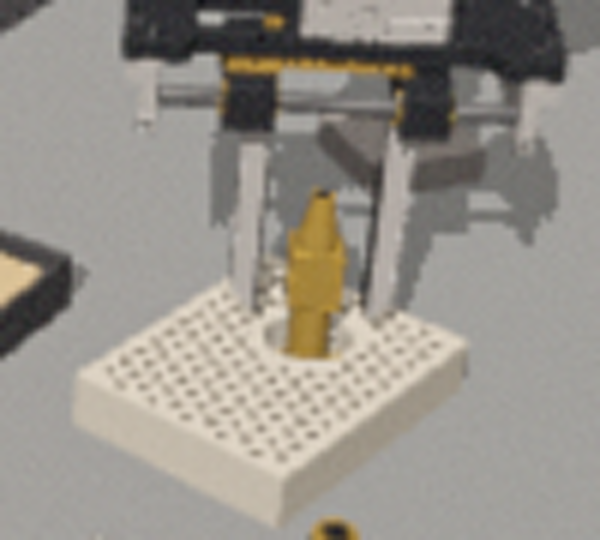

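The tip stands free in the well (nozzle at crop (321,195), spigot at (308,345)) and both fingers are clear of it. I'll retreat straight up.

Emit:
step_arm([
  [[-0.5,0.5,5],[0,0,0],0.5],
  [[0,0,10],[0,0,0],0.5],
  [[0,0,20],[0,0,0],0.5],
  [[0,0,25],[0,0,0],0.5],
  [[0,0,30],[0,0,0],0.5],
  [[0,0,30],[0,0,0],0.5],
  [[0,0,20],[0,0,0],0.5],
])

```text
t: 16.05
eef_pos: [524.8, -144.6, 201.2]
tool_rot: [-1.61, -2.696, 0.001]
contact_force: [1.1, -0.7, 0.1]
width: 0.503
```

Emit:
step_arm([
  [[-15,-30,0],[0,0,0],0.5],
  [[-20,-40,0],[0,0,0],0.5],
  [[-20,-40,0],[0,0,0],0.5],
  [[-20,-40,0],[0,0,0],0.5],
  [[-10,-20,0],[0,0,0],0.5],
  [[0,0,0],[0,0,0],0.5],
  [[0,0,0],[0,0,0],0.5],
])

```text
t: 16.75
eef_pos: [441.0, -321.5, 215.4]
tool_rot: [1.595, 2.682, -0.002]
contact_force: [0.6, -0.1, 0.2]
width: 0.498
```

```bash
python3 -c "
from h import *;s=st()
from bench import eyes
c=eyes.capture('side');cv2.imwrite('pics/s6.png',c['image'][:,:,::-1])
t=eyes.capture('top');cv2.imwrite('pics/t6.png',cv2.resize(t['image'][170:280,230:400,::-1],None,fx=4.5,fy=4.5,interpolation=2))
im=c['image'];h=cv2.cvtColor(im,cv2.COLOR_RGB2HSV).astype(int)
m=(h[...,0]>12)&(h[...,0]<28)&(h[...,1]>110)&(h[...,2]>50)
for r in range(170,216,3):
    x=np.where(m[r,355:390])[0]+355
    if len(x): print(r,x.min(),x.max(),end=' | ')
w=np.array([526.5,-145.5,8])
print(proj(c,[w+[0,0,90],w+[0,0,66],w+[0,0,38],w+[0,0,18]]).round(1))
"
```

```text
t 16.75 p [ 441.04 -321.45  215.43] yaw 28.53 z [ 0.0172 -0.0118 -0.9998] F [ 0.65 -0.09  0.23] M [ 0.02 -0.08  0.  ] w 0.4975 qd 0.018
185 371 375 | 188 370 375 | 191 368 376 | 194 368 376 | 197 368 376 | 200 368 376 | 203 368 374 | 206 368 374 | 209 370 373 | [[373.5 182.4]
 [372.6 190.4]
 [371.6 199.5]
 [370.9 205.8]]
```

View pics/s6.png

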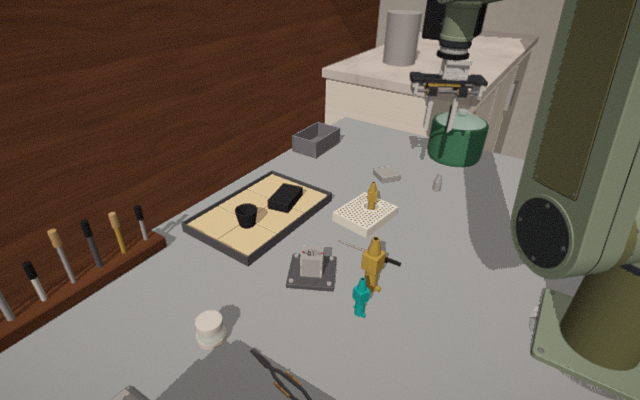

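View pics/t6.png

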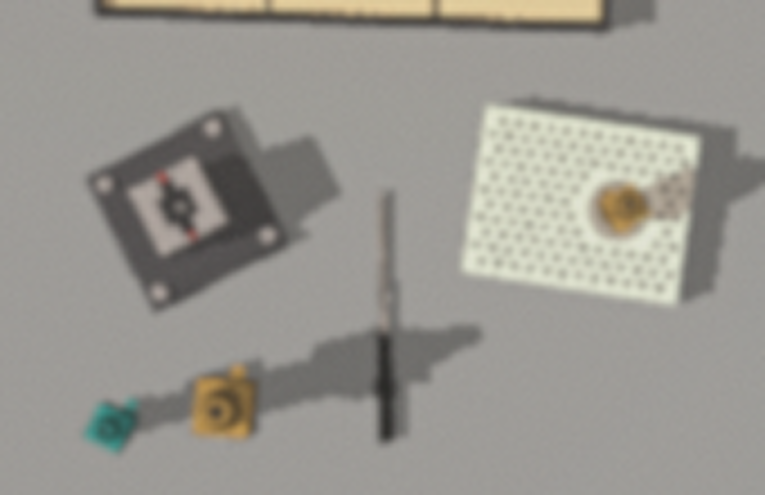

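The tip stands upright in the well (side (372,195), top crop (625,205)). Its rows match the fully seated prediction, the stand is empty and the other things haven't moved.

```bash
python3 -c "
from bench import env
print(env.sign_off())"
```

```text
the job is handed in; nothing more can be done
None
```

The brass tip now stands upright in the board's well, foot on the floor, and the gripper has let go and moved clear. I handed the job in at about 17 s; no verdict is reported.

- **Unlocking:** I gripped the smaller brass tip in the stand and pressed it down until the force jumped from 5.7 to 12.4 N, about 9.4 mm down. A second push gave 10.9 N with no travel, which confirmed the seat. I held it down with about 5–7 N through a 60° counter-clockwise turn, and it lifted out freely.
- **Setting down:** The foot met the well floor at a TCP height of 54.8 mm, as predicted, with about 5–7 N. The arm crept up about 1 mm as the jaws opened.
- **Last checks:** In both views the tip is upright and, within about 1–2 px, where a seated tip should be. The objects near the job look where they were, compared by eye only.
- **Disagreements:** The TCP reading drifted about 2 mm sideways during the turn and came back on lifting. Side forces stayed under about 4 N in every reading.

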